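Put the press plates back in their dies

TASK

The dough press has just been washed. Take the two loose press plates by their wooden grips and lower each into the die whose cavity has its outline, the round plate into the round die and the square plate into the square die, so that both lie flat on the cavity floors. Do not drop them in, and leave the foil dishes, the bowl and the spatula alone.

Things in the scene. Friction and masses are not known exactly. Their poses are not given: they have to be found in the camera images.
- round_plate: Loose press plate, about 0.35 kg: a round, 90 mm diameter, steel plate 10 mm thick with an upright wooden knob, a cylinder 30 mm in diameter on its middle, 45 mm high (top 55 mm above the plate's underside). Origin: centre of the plate's underside; z up; its yaw does not matter.
- round_plate_grip (a point): Point on the axis of the round plate's knob, 40 mm above the plate's underside (15 mm below the knob's top).
- square_plate: Loose press plate, about 0.35 kg: a square, 80 x 80 mm, steel plate 10 mm thick with an upright wooden bar grip 60 mm long (along the plate's x) and 26 mm thick (along its y) on its middle, 45 mm high (top 55 mm above the plate's underside). Origin: centre of the plate's underside; z up; x and y run parallel to the plate's sides. Fits in any of the four quarter turns.
- square_plate_grip (a point): Point in the middle of the square plate's bar grip, 40 mm above the plate's underside (15 mm below the bar's top).
- round_die: Fixed die: a white block 130 x 130 mm, 30 mm high, with one round cavity in the middle of its top, 14 mm deep, its floor of grey plastic, a 3 mm chamfer round the mouth. Origin: centre of its underside, on the bench; z up.
- round_die_floor (a point): Centre of the round cavity's floor, 16 mm above the bench and 14 mm below the block's top. The cavity is 95 mm in diameter.
- square_die: Fixed die: a white block 130 x 130 mm, 30 mm high, with one square cavity in the middle of its top, 14 mm deep, its floor of grey plastic, a 3 mm chamfer round the mouth. Origin: centre of its underside, on the bench; z up; x and y run parallel to the sides of block and cavity.
- square_die_floor (a point): Centre of the square cavity's floor, 16 mm above the bench and 14 mm below the block's top. The cavity is 85 x 85 mm, its sides along the block's sides.
- tin_stack: Bystander: loose stack of nested foil dishes, about 116 mm across and 76 mm high. Origin: centre of its underside.
- bowl: Bystander: loose steel bowl, 130 mm across the rim and 60 mm high. Origin: centre of its underside.
- spatula: Bystander: spatula lying on the bench beyond the dies. Origin: its underside, near the middle of its length.

How it is judged:
By the outcome, as a careful person would: the job done as asked, in the order asked, and still so for the second after the job is handed in, with the robot touching nothing.
It also fails if it takes over 61 s, if anything falls off the work surface, if the arm or the gripper's body presses on something with over 40 N, if the wrist force passes 120 N, or if a joint passes its speed limit or range.

ROBOT

A 6-joint arm with a two-finger parallel gripper is mounted at the origin on the work surface. World frame = base frame: x ahead of the robot, y to its left, z up, the work surface at z = 0. Lengths are in mm, angles in rad, forces in N, time in s.
With the tool pointing down it reaches from about 400 to 925 mm from the base axis. Payload 3.4 kg.
Tool frame: the origin (TCP) lies between the finger pads; the fingertips stand 17 mm ahead of it and the grasp point (between the pads) lies 2 mm behind it; z points along the fingers, y is the line along which they close (so a half turn about z gives the same grasp; the last joint's range is limited). The gripper opens to 85 mm and grips with 20 to 120 N. Pads are 22 mm wide; open, the fingers measure 114 mm over their backs; the gripper's body (76 mm by 85 mm) begins 54 mm behind the grasp point. The pads swing forward as they close: fully open they stand 13 mm farther back than shut.
Start: joints at [1.226, 0.307, 1.506, -0, 1.328, -0.073], TCP at [154.391, 553.89, 248.305] pointing down, gripper open.
Joint ranges: [-3.12, 3.12], [-1.05, 2.28], [0.14, 2.33], [-1.42, 4.57], [0.1, 2.73], [-2.68, 2.68]. Speed limits (rad/s): [2.57, 2.57, 3.14, 3.14, 3.14, 3.14].

INTERFACE

Orientations are given as a rotation vector (axis times angle).
In Python, from cell import get_state, capture, camera_params, hand_in gives the robot as it stands. The module is installed in compiled form; this text tells all that it offers.
- The arm moves only by the shell command python3 -m creep 'ROWS' [OPENING] [FORCE]. ROWS is a JSON object of lists of equal length, an entry for each row: "translation": the shift along the tool's x, y, z each as a share of 0.15 m, from -1 to 1, a list of three; "spin": the turn about the tool's z as a share of 2 pi rad, from -1 to 1. In form: {"translation": [[dx, dy, dz], ...], "spin": [spin, ...]}. A call has 1 to 10 rows; each row is the pose to reach, as a shift and turn from the pose commanded when the call began, along the tool's axes at that moment, turning the shorter way round; what a row does not reach only later rows make up. A row lasts 1/8 s, in which the tool goes at most 62.5 mm and 10.7 degrees, less where a joint would pass 70% of its speed; a pose out of reach is approached as far as the arm can. A call with a number of a shift or a turn outside -1 to 1 is refused whole. A call with a gripper value outside its range is refused whole. OPENING is the opening, from 0 (shut) to 1 (fully open), set as the call begins (- or left out, the last holds). The fingers move at their own pace and stop on an object; FORCE is the grip in N (left out, the last holds). Time passes only in rows, so rows that repeat a pose let the fingers close. It gives the time, the measured TCP pose, the force, the opening and the grip force at its end, in the units of the state.
- get_state(): the state, without advancing time (a new reading comes with each control period).
- capture(name): name is "scene" or "top" or "wrist"; returns the picture (384x512x3 uint8, red, green, blue); there is no depth.
- camera_params(name): a dict with "K" (3x3 intrinsics, pixels), "eye" and "orientation" of the camera in the world. Camera axes: x right, y down, z forward; pixel columns grow to the right and rows downward; lengths in mm; the calibration is good to about 2 mm. A picture is of the moment at which its call begins: read the wrist's pose just before it. camera_params takes no time and is no camera call; for the wrist camera it gives the pose at the moment of the call.
- hand_in(): hands the job in; it is judged then, once.
The state is a dict: "time": time; "joint_positions": joint angles; "joint_vel": joint speeds; "tau": joint torques, N m; "ee_pos": TCP position; "tool_rot": TCP orientation; "wrist_force": force on the tool from outside, world axes, zero at the start; "ft_torque": the same for the moment, N m; "opening": finger opening in mm; "grip_force": force on a finger pad.
Only numpy, scipy, OpenCV 4.12 (cv2) and the standard library are available. Lean on these libraries where they do the work, as an engineer would, in place of code of your own. Each camera call takes 0.05 s, during which the arm holds its last target. There are 200 camera calls.

## Working session

There is one attempt and no reset: what is moved stays moved. The work goes in short steps, Python scripts to look and compute and a shell command to move; the robot and the scene stay as the last step left them, time stands still between calls to the robot, and variables do not carry over. Pictures are saved under pics/ and viewed, at most 10 in all, crops included, and the job is handed in when it is done.

```bash
mkdir -p pics
python3 - <<'E'
from cell import *
import cv2,numpy as np
s=get_state();print(s)
for n in("top","scene"):
    p=camera_params(n);print(n,p)
    im=capture(n);cv2.imwrite(f"pics/{n}0.png",cv2.resize(im[:,:,::-1],(800,600),interpolation=cv2.INTER_CUBIC))
print(camera_params("wrist"))
E
```

```text
{'time': 0.0, 'joint_positions': array([ 1.22548202e+00,  3.07570223e-01,  1.50767826e+00,  9.35508789e-06,
        1.32840869e+00, -7.35234531e-02]), 'joint_vel': array([-0.00113122, -0.00125738,  0.00019307, -0.00036398, -0.00078457,
        0.001249  ]), 'tau': array([ 7.96363508e-06, -4.57548273e+01, -2.51922208e+01, -2.88381098e-04,
        1.30953005e-02,  1.90893428e-05]), 'ee_pos': array([154.16910415, 553.25187404, 247.38076546]), 'tool_rot': array([-0.42555918, -3.11219238,  0.00316868]), 'wrist_force': array([-0.00679628,  0.48557031, -0.4984415 ]), 'ft_torque': array([ 0.00186725,  0.04646668, -0.01940053]), 'grip_force': 0.0, 'opening': 85.39376836885799}
top {'K': array([[481.93304956,   0.        , 254.60586143],
       [  0.        , 481.93304956, 195.01786925],
       [  0.        ,   0.        ,   1.        ]]), 'eye': array([ 437.52889646,   -7.43218311, 1510.2323831 ]), 'orientation': array([-2.1308939 ,  2.19608496, -0.10806116])}
scene {'K': array([[363.94633543,   0.        , 255.93013645],
       [  0.        , 363.94633543, 192.28077406],
       [  0.        ,   0.        ,   1.        ]]), 'eye': array([975.86428381, 659.33138253, 818.35698871]), 'orientation': array([-0.67972606, -2.63394298,  1.09213335])}
{'K': array([[338.48429773,   0.        , 257.91899555],
       [  0.        , 338.48429773, 194.83331113],
       [  0.        ,   0.        ,   1.        ]]), 'eye': array([ 76.90090192, 573.64044409, 373.45939684]), 'orientation': array([2.29089733, 1.74019178, 0.27316712])}
```

View pics/top0.png

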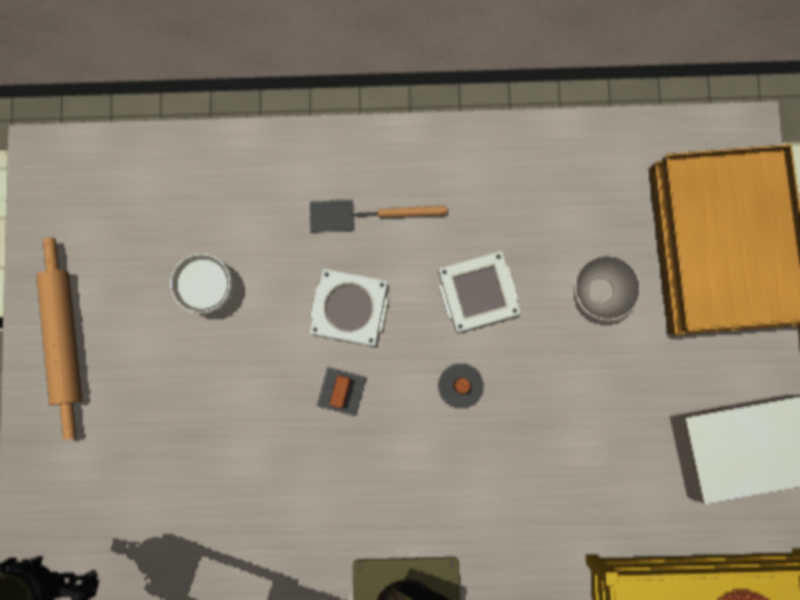

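View pics/scene0.png

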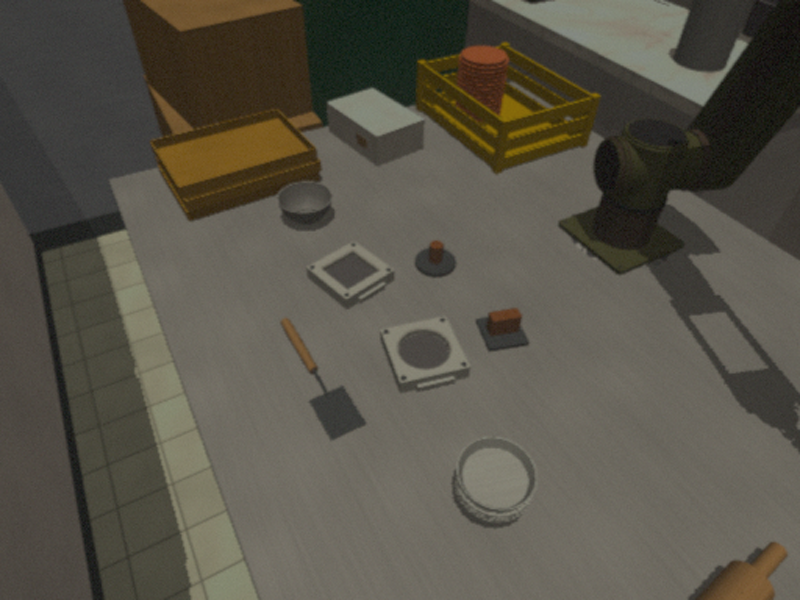

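The top view (800x600) shows the round die at (349,306), the square die at (480,292), the square plate at (342,391) with its grip at (341,391), and the round plate at (461,386) with its knob at (462,386). The dishes, bowl and spatula are clear of the paths. Next I'll get rough positions and enlarge a crop.

```bash
cat > h.py <<'E'
import numpy as np,cv2
from scipy.spatial.transform import Rotation as R
from cell import *
def ray(p,uv,z):
    "pixel -> world point on plane z"
    d=R.from_rotvec(p["orientation"]).apply(np.linalg.inv(p["K"])@[uv[0],uv[1],1]); e=p["eye"]
    return e+d*(z-e[2])/d[2]
def proj(p,X):
    c=R.from_rotvec(p["orientation"]).inv().apply(np.array(X)-p["eye"]); v=p["K"]@c; return v[:2]/v[2]
def move(target,yaw=None):
    "shift in tool axes/0.15m to TCP target; spin making tool y-axis lie along world yaw (mod pi)"
    s=get_state(); r=R.from_rotvec(s["tool_rot"]); t=r.inv().apply(np.array(target)-s["ee_pos"])/150
    sp=None
    if yaw is not None:
        y=r.apply([0,1,0]); cur=np.arctan2(y[1],y[0]); d=(yaw-cur+np.pi/2)%np.pi-np.pi/2; sp=-d/(2*np.pi)
    print("shift",t.round(3),"spin",None if sp is None else round(sp,4),"ee",s["ee_pos"].round(1),"q6",s["joint_positions"][5].round(2))
E
python3 - <<'E'
from h import *
p=camera_params("top")
for n,u,z in(("rdie",(349,306),30),("sdie",(480,292),30),("splate",(341,391),55),("rplate",(462,386),55),("tin",(201,283),76),("bowl",(607,289),60),("spat",(400,212),0)):
    print(n,ray(p,(np.array(u)+.5)/1.5625-.5,z).round(1))
for e in((154,554),):
  move((400,40,330)); print(R.from_rotvec(get_state()["tool_rot"]).as_matrix().round(3))
c=camera_params("wrist");print(R.from_rotvec(c["orientation"]).as_matrix().round(3))
E
```

```text
rdie [596.5  96.9  30. ]
sdie [ 616.4 -162.9   30. ]
splate [430.1 114.3  55. ]
rplate [ 432.8 -118.3   55. ]
tin [644.8 377.7  76. ]
bowl [ 611.1 -405.7   60. ]
spat [789.7  -9.6   0. ]
shift [-2.497 -2.858 -0.545] spin None ee [154.2 553.4 247.5] q6 -0.07
[[-0.963  0.268 -0.001]
 [ 0.268  0.963 -0.002]
 [ 0.    -0.002 -1.   ]]
[[ 0.269  0.916  0.298]
 [ 0.963 -0.255 -0.085]
 [-0.003  0.31  -0.951]]
```

```bash
python3 -m creep '{"translation":[[-1,-0.5,0],[-1,-0.5,0],[-1,-0.5,0]],"spin":[0,0,0]}' 1 60
python3 -m creep '{"translation":[[-1,-1,0],[-1,-1,0],[-1,-1,0],[-1,-1,0]],"spin":[0,0,0,0]}'
python3 -m creep '{"translation":[[-1,-1,0],[-1,-1,0],[-1,-1,0],[-1,-1,0]],"spin":[0,0,0,0]}'
python3 -m creep '{"translation":[[0.24,-0.56,0],[0.24,-0.56,0],[0.24,-0.56,0],[0.24,-0.56,0],[0.24,-0.56,0]],"spin":[-0.043,-0.043,-0.043,-0.043,-0.043]}'
python3 - <<'E'
from h import *
import pickle
p=camera_params("wrist");im=capture("wrist")
pickle.dump((p,im,get_state()),open("v1.pkl","wb"));print(get_state()["ee_pos"],p["eye"])
cv2.imwrite("pics/w1.png",cv2.resize(im[:,:,::-1],(800,600),interpolation=cv2.INTER_CUBIC))
E
```

```text
time: 0.48
ee_pos: [279.9, 439.4, 247.8]
tool_rot: [-0.426, -3.112, 0.002]
wrist_force: [-0.5, -0.5, 0.6]
opening: 85.6
grip_force: 0.0
time: 0.98
ee_pos: [383.7, 253.7, 248.0]
tool_rot: [-0.43, -3.112, 0.002]
wrist_force: [0.8, -0.0, -0.1]
opening: 85.3
grip_force: 0.0
time: 1.48
ee_pos: [488.5, 68.8, 248.0]
tool_rot: [0.431, 3.112, -0.001]
wrist_force: [-0.0, 1.9, 0.3]
opening: 85.4
grip_force: 0.0
time: 2.1
ee_pos: [430.8, 1.3, 248.4]
tool_rot: [0.002, 3.141, 0.0]
wrist_force: [-0.1, 0.9, -0.1]
opening: 85.0
grip_force: 0.0
[430.72226445   1.27588271 248.32627678] [3.50433371e+02 1.31520153e-02 3.74292041e+02]
```

View pics/w1.png

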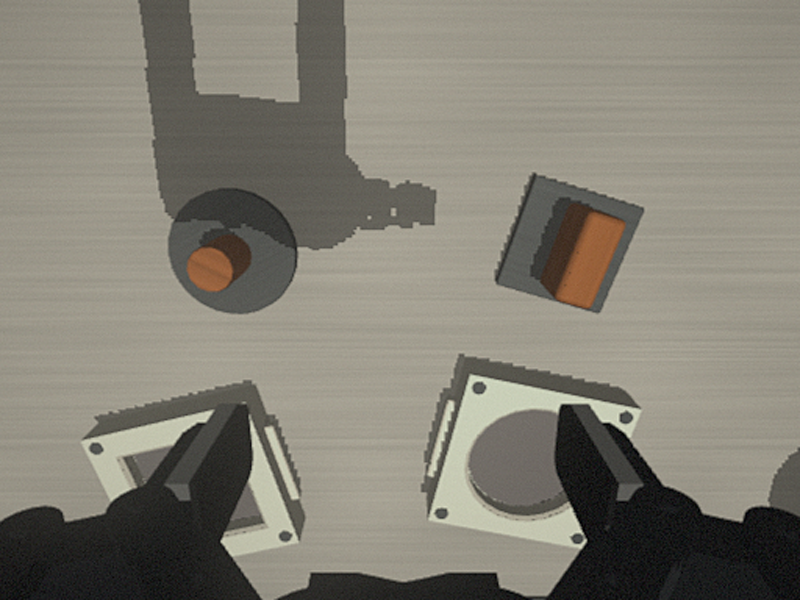

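The wrist view shows the round plate centred near (232,250) with its knob top at (210,269). The square plate's corners are at (533,175), (643,208), (600,312) and (496,284), and the bar top is centred near (591,259). Both dies are partly hidden by the fingers, so I'll move ahead to see them unobstructed.

```bash
python3 -m creep '{"translation":[[-1,-0.2,0],[-1,-0.2,0],[-1,-0.2,0],[-1,-0.2,0],[-1,-0.2,0]],"spin":[0,0,0,0,0]}'
python3 - <<'E'
from h import *
import pickle
p=camera_params("wrist");im=capture("wrist")
pickle.dump((p,im,get_state()),open("v2.pkl","wb"));print(get_state()["ee_pos"],p["eye"])
cv2.imwrite("pics/w2.png",cv2.resize(im[:,:,::-1],(800,600),interpolation=cv2.INTER_CUBIC))
p,im,_=pickle.load(open("v1.pkl","rb"))
f=lambda u,z:ray(p,(np.array(u)+.5)/1.5625-.5,z)
print("round plate",f((232.5,250),10),"knob",f((210,269.5),55))
for q,z in(([(533,175),(643,208),(600,312),(496,284)],10),([(590,208),(624,218),(593,309),(557,300)],55)):
    w=np.array([f(u,z) for u in q]);print(w[:,:2].round(1),w.mean(0),[np.linalg.norm(w[i]-w[i-1]).round(1) for i in range(4)],cv2.minAreaRect(w[:,:2].astype(np.float32)))
E
```

```text
time: 2.78
ee_pos: [578.9, -28.9, 247.6]
tool_rot: [-0.001, -3.139, -0.001]
wrist_force: [-0.1, 0.3, -0.3]
opening: 85.4
grip_force: 0.0
[578.61163956 -28.88981604 247.90563226] [498.95324208 -30.14574508 373.78543603]
round plate [ 428.7811643  -119.80760026   10.        ] knob [ 431.41663497 -120.2417219    55.        ]
[[377.8  87. ]
 [399.9 163.8]
 [475.  143. ]
 [453.8  66.2]] [426.63270009 114.99574329  10.        ] [np.float64(78.7), np.float64(80.0), np.float64(77.9), np.float64(79.7)] ((426.4349365234375, 115.00459289550781), (79.95330047607422, 78.71147155761719), 74.52999114990234)
[[393.8 111.8]
 [399.8 133. ]
 [457.6 120.6]
 [451.6  97.2]] [425.67511906 115.66069285  55.        ] [np.float64(59.6), np.float64(22.0), np.float64(59.1), np.float64(24.2)] ((425.6824035644531, 116.239013671875), (24.218978881835938, 59.72589874267578), 75.79175567626953)
```

View pics/w2.png

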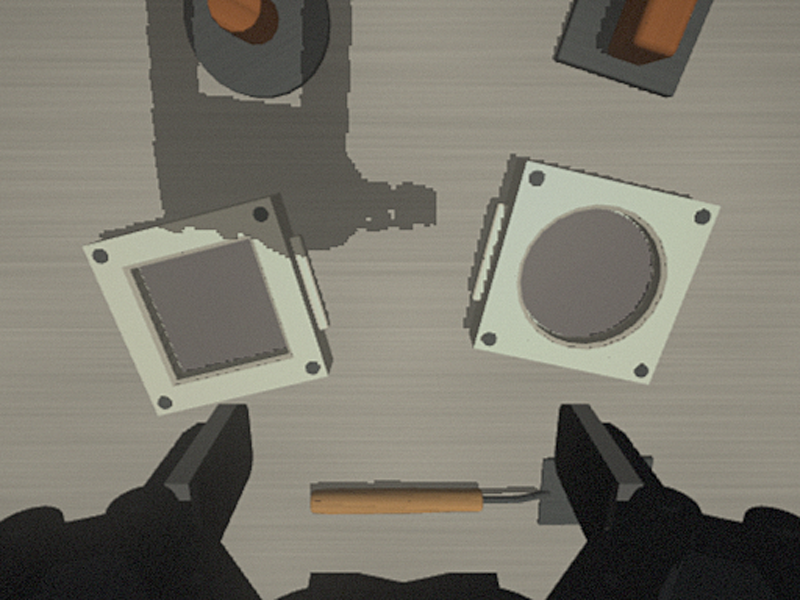

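This view shows both dies whole. The square die's corners are near (83,247), (273,195), (328,376) and (159,415). The round die's corners are near (525,161), (720,206), (649,384) and (474,348). The bolts are visible on both.

Run:
```python
from h import *
import pickle
p,im,_=pickle.load(open("v2.pkl","rb"))
f=lambda u,z:ray(p,(np.array(u)+.5)/1.5625-.5,z)
for n,q in(("sq corner",[(83,247),(273,195),(328,376),(159,415)]),("sq bolt",[(100,256),(261,214),(313,368),(165,403)]),
  ("rd corner",[(525,161),(720,206),(649,384),(474,348)]),("rd bolt",[(537,178),(703,216),(641,371),(489,339)])):
    w=np.array([f(u,30) for u in q]);e=[w[(i+1)%4]-w[i] for i in range(4)]
    print(n,w.mean(0).round(1),[np.linalg.norm(x).round(1) for x in e],np.degrees([np.arctan2(x[1],x[0])%(np.pi/2) for x in e]).round(1))
# subpixel: line-free check, round mouth ellipse via floor/rim colour
c=im.astype(int);m=((c.sum(2)<420)).astype(np.uint8)
n,l,st,ce=cv2.connectedComponentsWithStats(m)
for i in range(1,n):
    if 1500<st[i,4]<20000: print(st[i],ce[i].round(1))
cv2.imwrite("pics/crop2.png",cv2.resize(im[95:275,40:290][:,:,::-1],(800,576),interpolation=cv2.INTER_CUBIC))
```

```text
sq corner [ 616.  -162.1   30. ] [np.float64(132.3), np.float64(130.7), np.float64(129.0), np.float64(129.0)] [14.7 13.  14.  14.5]
sq bolt [ 616.5 -162.9   30. ] [np.float64(112.6), np.float64(112.5), np.float64(112.5), np.float64(112.6)] [14.2 14.3 14.2 14.4]
rd corner [592.6  96.4  30. ] [np.float64(130.7), np.float64(129.6), np.float64(129.8), np.float64(129.6)] [77.6 77.6 77.5 78. ]
rd bolt [592.6  96.8  30. ] [np.float64(112.0), np.float64(112.8), np.float64(112.1), np.float64(112.4)] [77.6 77.1 77.3 77.1]
[ 296   98  148  125 1613] [326.6 147.7]
[ 333  133   91   87 6169] [378.  176.4]
```

View pics/crop2.png

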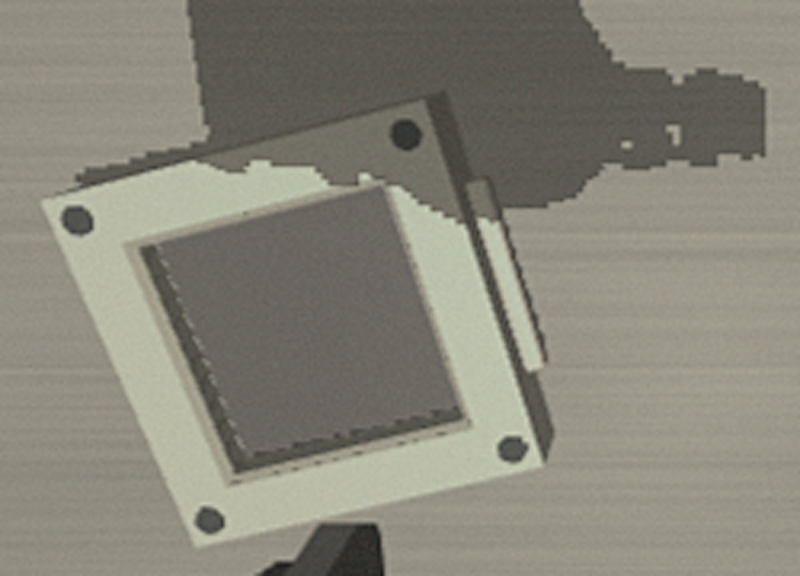

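```bash
python3 -m creep '{"translation":[[0.98,-0.6,0],[0.98,-0.6,0],[0.98,-0.6,0],[0.98,-0.6,0],[0.98,-0.6,0.9],[0.98,-0.6,0.9],[0.98,-0.6,0.9],[0.98,-0.6,0.9],[0.98,-0.6,0.9]],"spin":[0,0,0,0,0,0,0,0,0]}' 1 30
python3 -c "
from h import *
move((430.5,-120,38),np.pi/2)"
```

```text
time: 3.95
ee_pos: [434.9, -119.9, 115.3]
tool_rot: [0.002, 3.137, -0.002]
wrist_force: [0.1, -0.5, 0.5]
opening: 85.6
grip_force: 0.0
shift [0.032 0.    0.515] spin -0.0002 ee [ 434.9 -119.9  115.3] q6 -1.93
```

```bash
python3 -m creep '{"translation":[[0.03,0,0.2],[0.03,0,0.4],[0.03,0,0.515],[0.03,0,0.515],[0.03,0,0.515]],"spin":[0,0,0,0,0]}' 1 30
python3 -m creep '{"translation":[[0,0,0],[0,0,0],[0,0,0],[0,0,0],[0,0,0],[0,0,0],[0,0,0],[0,0,0]],"spin":[0,0,0,0,0,0,0,0]}' 0 30
python3 -c "
from h import *
move((430.5,-120,38),0);print(get_state()['joint_positions'].round(2))"
```

```text
time: 4.58
ee_pos: [429.8, -119.9, 37.5]
tool_rot: [0.003, 3.139, -0.002]
wrist_force: [-0.5, -0.1, -0.8]
opening: 85.5
grip_force: 0.0
time: 5.58
ee_pos: [428.4, -119.5, 36.5]
tool_rot: [0.003, 3.141, -0.0]
wrist_force: [-1.9, -0.1, 5.7]
opening: 29.0
grip_force: 29.2
shift [-0.014 -0.004 -0.01 ] spin 0.2497 ee [ 428.4 -119.5   36.5] q6 -1.94
[-0.37  0.42  2.04 -0.    0.68 -1.94]
```

```bash
python3 -m creep '{"translation":[[0,0,0],[0,0,0],[0,0,0],[0,0,0]],"spin":[0,0,0,0]}' 1 30
python3 -m creep '{"translation":[[0,0,0],[0,0,0],[0,0,0],[0,0,0],[0,0,0],[0,0,0],[0,0,0],[0,0,0],[0,0,0],[0,0,0]],"spin":[0.25,0.25,0.25,0.25,0.25,0.25,0.25,0.25,0.25,0.25]}'
python3 -m creep '{"translation":[[0,0,0],[0,0,0],[0,0,0],[0,0,0],[0,0,0],[0,0,0],[0,0,0],[0,0,0]],"spin":[0,0,0,0,0,0,0,0]}' 0 70
python3 -c "
from h import *
move((430.5,-120,38),0);print(get_state()['joint_positions'].round(2))"
```

```text
time: 6.08
ee_pos: [428.2, -119.4, 35.9]
tool_rot: [-0.003, -3.141, -0.0]
wrist_force: [0.7, -0.1, -0.3]
opening: 85.1
grip_force: 0.0
time: 7.32
ee_pos: [428.3, -119.4, 36.0]
tool_rot: [-2.222, -2.221, 0.0]
wrist_force: [-0.5, -0.1, -0.4]
opening: 85.6
grip_force: 0.0
time: 8.32
ee_pos: [429.7, -119.8, 36.7]
tool_rot: [2.221, 2.218, 0.002]
wrist_force: [1.5, 1.1, 5.4]
opening: 28.6
grip_force: 68.7
shift [-0.001  0.006 -0.009] spin -0.0003 ee [ 429.7 -119.8   36.7] q6 -0.37
[-0.37  0.42  2.04  0.    0.68 -0.37]
```

```bash
python3 -m creep '{"translation":[[0,0,-0.1],[0,0,-0.3],[0,0,-0.6],[0,0,-0.7],[0,0,-0.7],[0.3,0.2,-0.7],[0.6,0.5,-0.7],[0.9,0.8,-0.7],[0.9,0.8,-0.7]],"spin":[0,0,0,0,0,0,0,0,0]}'
python3 -m creep '{"translation":[[0.3,0.15,0],[0.545,0.284,0],[0.545,0.284,0],[0.545,0.284,0],[0.545,0.284,0],[0.545,0.284,0]],"spin":[0,0,0,0,0,0]}'
python3 - <<'E'
from h import *
move((592.3,97,70),0)
cv2.imwrite("pics/w3.png",cv2.resize(capture("wrist")[:,:,::-1],(800,600),interpolation=cv2.INTER_CUBIC))
E
```

```text
time: 9.45
ee_pos: [551.2, 18.5, 139.2]
tool_rot: [-2.218, -2.224, -0.002]
wrist_force: [-0.4, -0.4, -3.3]
opening: 28.6
grip_force: 69.9
time: 10.2
ee_pos: [590.5, 96.0, 140.9]
tool_rot: [-2.224, -2.218, 0.001]
wrist_force: [0.4, -0.8, -3.0]
opening: 28.5
grip_force: 70.2
shift [0.007 0.012 0.472] spin -0.0005 ee [590.5  96.  140.9] q6 0.09
```

View pics/w3.png

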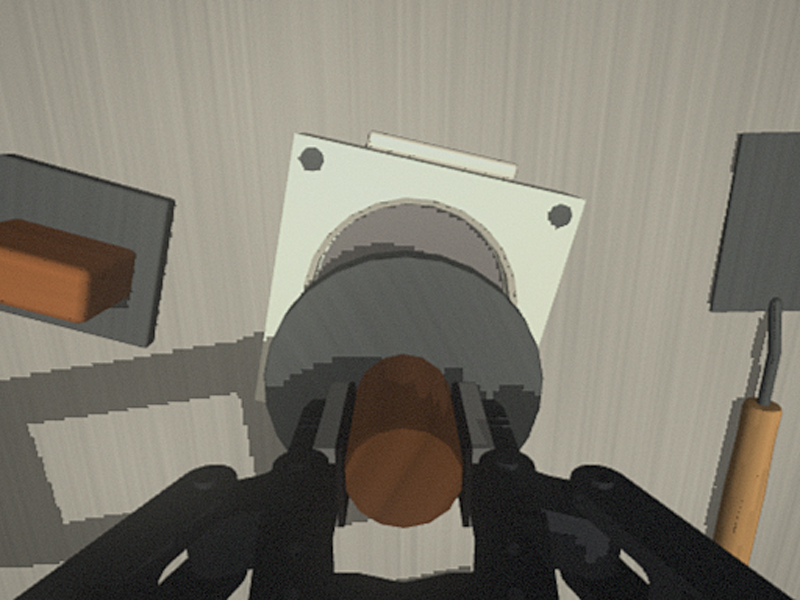

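The plate hangs level (centre near (403,375)) in front of the round die's mouth (about (412,290)). I'll descend in stages.

```bash
python3 -m creep '{"translation":[[0.007,0.012,0.1],[0.007,0.012,0.25],[0.007,0.012,0.4],[0.007,0.012,0.44],[0.007,0.012,0.44],[0.007,0.012,0.44]],"spin":[0,0,0,0,0,0]}'
python3 - <<'E'
from h import *
p=camera_params("wrist");im=capture("wrist")
move((592.3,97,52.7),0)
f=lambda uv:None
cv2.imwrite("pics/w4.png",cv2.resize(im[:,:,::-1],(800,600),interpolation=cv2.INTER_CUBIC))
# expected bolt pixels / plate rim points (800x600)
s=get_state()["ee_pos"]
t=np.radians(77.3)
for a in range(4):
    b=t+np.pi/4+a*np.pi/2; print("bolt",(proj(p,[592.6+79.5*np.cos(b),96.8+79.5*np.sin(b),30])*1.5625).round(0))
for a in(0,90,180,-90): print("rim",a,(proj(p,[s[0]+45*np.cos(np.radians(a)),s[1]+45*np.sin(np.radians(a)),s[2]-36.7+10])*1.5625).round(0))
E
```

```text
time: 11.0
ee_pos: [593.8, 98.2, 75.8]
tool_rot: [2.222, 2.219, 0.002]
wrist_force: [-0.4, -0.1, -3.0]
opening: 28.3
grip_force: 70.2
shift [-0.008 -0.011  0.155] spin -0.0003 ee [593.9  98.2  76. ] q6 0.1
bolt [267. 174.]
bolt [225. 470.]
bolt [510. 523.]
bolt [604. 250.]
rim 0 [546. 389.]
rim 90 [405. 251.]
rim 180 [265. 389.]
rim -90 [405. 506.]
```

View pics/w4.png

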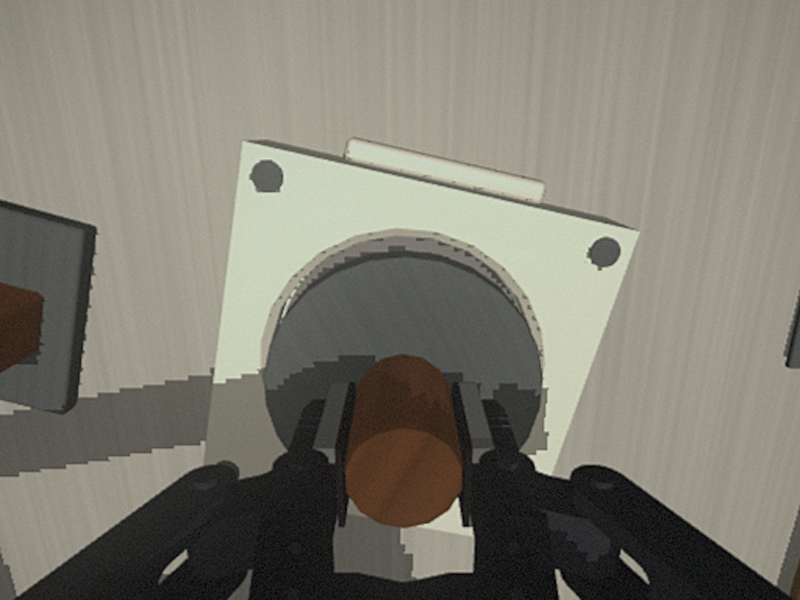

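Bolts are seen at (267,176) and (604,252), and the plate rim runs from 263 to 543. That is within 1 mm of prediction, so I'll apply a small correction and lower.

```bash
python3 -m creep '{"translation":[[-0.010,-0.006,0],[-0.010,-0.006,0.03],[-0.010,-0.006,0.06],[-0.010,-0.006,0.09],[-0.010,-0.006,0.11],[-0.010,-0.006,0.11]],"spin":[0,0,0,0,0,0]}'
python3 -m creep '{"translation":[[0,0,0.01],[0,0,0.02],[0,0,0.03],[0,0,0.035],[0,0,0.04],[0,0,0.04],[0,0,0.04]],"spin":[0,0,0,0,0,0,0]}'
```

```text
time: 11.8
ee_pos: [591.8, 96.6, 58.1]
tool_rot: [-2.223, -2.219, 0.001]
wrist_force: [-0.6, -0.4, -3.1]
opening: 28.3
grip_force: 70.2
time: 12.68
ee_pos: [592.1, 96.6, 52.8]
tool_rot: [2.223, 2.219, 0.0]
wrist_force: [-0.6, -0.3, -0.3]
opening: 28.4
grip_force: 70.7
```

```bash
python3 -m creep '{"translation":[[0,0,0.003],[0,0,0.003],[0,0,0.003],[0,0,0.003]],"spin":[0,0,0,0]}'
python3 -m creep '{"translation":[[0,0,0],[0,0,0],[0,0,0],[0,0,0],[0,0,0]],"spin":[0,0,0,0,0]}' 1
python3 -m creep '{"translation":[[0,0,-0.2],[0,0,-0.5],[0,0,-0.8],[0,0,-1],[0,0,-1],[0,0,-1]],"spin":[0,0,0,0,0,0]}'
python3 - <<'E'
from h import *
cv2.imwrite("pics/w5.png",cv2.resize(capture("wrist")[:,:,::-1],(800,600),interpolation=cv2.INTER_CUBIC))
move((426.3,115.5,200),np.radians(-15))
E
```

```text
time: 13.18
ee_pos: [592.1, 96.7, 52.7]
tool_rot: [2.223, 2.22, 0.0]
wrist_force: [-2.6, -0.2, 5.3]
opening: 28.5
grip_force: 71.1
time: 13.8
ee_pos: [592.2, 96.6, 52.1]
tool_rot: [2.223, 2.22, 0.0]
wrist_force: [-0.1, 0.6, 0.3]
opening: 85.0
grip_force: 0.0
time: 14.55
ee_pos: [591.4, 96.6, 201.2]
tool_rot: [-2.223, -2.219, 0.002]
wrist_force: [0.5, 0.1, 0.6]
opening: 85.2
grip_force: 0.0
shift [ 0.125 -1.098  0.007] spin 0.0414 ee [591.   96.5 200.6] q6 0.09
```

View pics/w5.png

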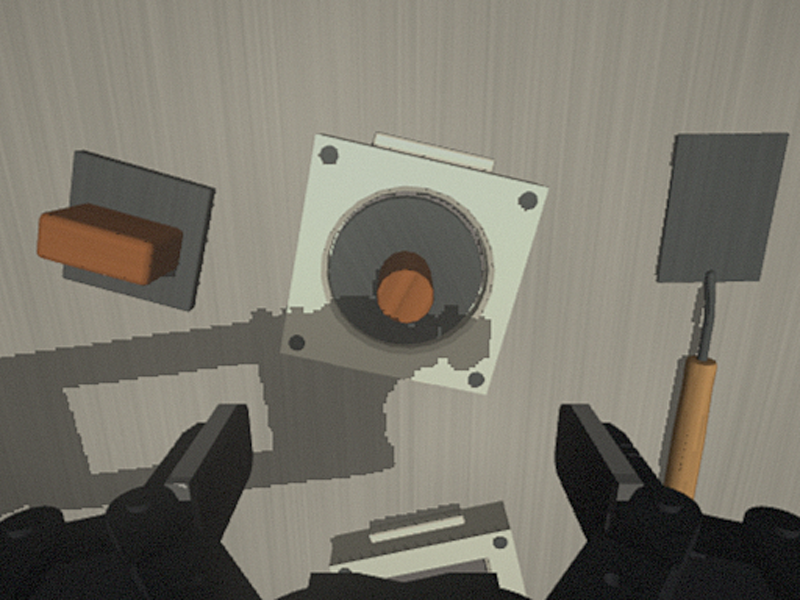

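The round plate lies flat inside its cavity (rim concentric, centre near (408,268)). Next is the square plate: I'll first close along the bar's length to centre it, then across.

```bash
python3 -m creep '{"translation":[[0.125,-0.3,0],[0.125,-0.7,0],[0.125,-1,0],[0.125,-1,0],[0.125,-1,0],[0.125,-1,0]],"spin":[0.041,0.041,0.041,0.041,0.041,0.041]}' 1 30
python3 -c "
from h import *
move((426.3,115.5,90),np.radians(-15))"
```

```text
time: 15.35
ee_pos: [443.7, 115.7, 201.8]
tool_rot: [2.49, 1.915, 0.001]
wrist_force: [-0.4, 0.6, 0.3]
opening: 85.1
grip_force: 0.0
shift [-0.031 -0.112  0.745] spin 0.0004 ee [443.7 115.7 201.8] q6 0.42
```

```bash
python3 -m creep '{"translation":[[-0.031,-0.112,0.3],[-0.031,-0.112,0.6],[-0.031,-0.112,0.745],[-0.031,-0.112,0.745],[-0.031,-0.112,0.745]],"spin":[0,0,0,0,0]}'
python3 -c "
from h import *
move((426.3,115.5,36.7),np.radians(-15))"
```

```text
time: 15.98
ee_pos: [426.2, 115.6, 90.8]
tool_rot: [2.49, 1.915, 0.002]
wrist_force: [0.2, -0.4, 0.0]
opening: 85.1
grip_force: 0.0
shift [-0.    0.    0.36] spin 0.0004 ee [426.2 115.6  90.8] q6 0.43
```

```bash
python3 -m creep '{"translation":[[0,0,0.15],[0,0,0.3],[0,0,0.355],[0,0,0.355],[0,0,0.355]],"spin":[0,0,0,0,0]}'
python3 -m creep '{"translation":[[0,0,0],[0,0,0],[0,0,0],[0,0,0],[0,0,0],[0,0,0]],"spin":[0,0,0,0,0,0]}' 0 30
python3 -m creep '{"translation":[[0,0,0],[0,0,0],[0,0,0],[0,0,0]],"spin":[0,0,0,0]}' 1
python3 -m creep '{"translation":[[0,0,0],[0,0,0],[0,0,0],[0,0,0],[0,0,0],[0,0,0],[0,0,0],[0,0,0],[0,0,0],[0,0,0]],"spin":[-0.25,-0.25,-0.25,-0.25,-0.25,-0.25,-0.25,-0.25,-0.25,-0.25]}'
python3 -m creep '{"translation":[[0,0,0],[0,0,0],[0,0,0],[0,0,0],[0,0,0],[0,0,0],[0,0,0],[0,0,0]],"spin":[0,0,0,0,0,0,0,0]}' 0 70
python3 -c "
from h import *
move((426.3,115.5,36.7),np.radians(75))"
```

```text
time: 16.6
ee_pos: [425.6, 115.6, 37.9]
tool_rot: [2.489, 1.915, 0.003]
wrist_force: [0.8, -0.3, 0.4]
opening: 85.6
grip_force: 0.0
time: 17.35
ee_pos: [426.2, 115.6, 38.1]
tool_rot: [2.489, 1.914, 0.004]
wrist_force: [1.1, -1.0, 7.3]
opening: 60.0
grip_force: 32.0
time: 17.85
ee_pos: [424.6, 115.4, 37.0]
tool_rot: [-2.49, -1.916, 0.001]
wrist_force: [-0.0, 0.1, -0.4]
opening: 85.3
grip_force: 0.0
time: 19.1
ee_pos: [424.6, 115.4, 37.0]
tool_rot: [-0.407, -3.115, 0.0]
wrist_force: [-0.1, 0.4, 0.5]
opening: 85.7
grip_force: 0.0
time: 20.1
ee_pos: [425.1, 115.8, 37.4]
tool_rot: [0.407, 3.114, 0.001]
wrist_force: [-0.7, 3.7, 5.2]
opening: 25.3
grip_force: 69.8
shift [-0.008  0.     0.005] spin 0.0003 ee [425.1 115.8  37.4] q6 -1.14
```

```bash
python3 -m creep '{"translation":[[0,0,-0.1],[0,0,-0.3],[0,0,-0.6],[0,0,-0.7],[-0.2,-0.15,-0.7],[-0.5,-0.4,-0.7],[-0.8,-0.7,-0.7],[-1,-0.9,-0.7],[-1,-0.9,-0.7]],"spin":[0,0,0,0,0,0,0,0,0]}'
python3 -m creep '{"translation":[[-0.3,-0.25,0],[-0.55,-0.45,0],[-0.71,-0.56,0],[-0.71,-0.56,0],[-0.71,-0.56,0],[-0.71,-0.56,0],[-0.71,-0.56,0]],"spin":[-0.02,-0.05,-0.0814,-0.0814,-0.0814,-0.0814,-0.0814]}'
python3 - <<'E'
from h import *
move((616.2,-162.7,75),np.radians(104.3))
E
```

```text
time: 21.22
ee_pos: [536.5, -56.9, 140.9]
tool_rot: [0.412, 3.114, -0.002]
wrist_force: [-1.1, 0.2, -5.0]
opening: 25.4
grip_force: 70.2
time: 22.1
ee_pos: [615.8, -161.0, 142.1]
tool_rot: [0.396, -3.116, -0.001]
wrist_force: [-0.0, 0.8, -4.4]
opening: 24.9
grip_force: 70.8
shift [-0.    -0.012  0.447] spin 0.0005 ee [ 615.8 -161.   142.1] q6 -2.15
```

```bash
python3 -m creep '{"translation":[[0,-0.010,0.1],[0,-0.010,0.25],[0,-0.010,0.4],[0,-0.010,0.435],[0,-0.010,0.435],[0,-0.010,0.435]],"spin":[0,0,0,0,0,0]}'
python3 - <<'E'
from h import *
p=camera_params("wrist");im=capture("wrist")
move((616.2,-162.7,53.4),np.radians(104.3))
cv2.imwrite("pics/w6.png",cv2.resize(im[:,:,::-1],(800,600),interpolation=cv2.INTER_CUBIC))
S=get_state();s=S["ee_pos"];y=R.from_rotvec(S["tool_rot"]).apply([0,1,0]);g=np.arctan2(y[1],y[0])
for a in range(4):
    d=lambda t:np.array([np.cos(t),np.sin(t),0])
    print("bolt",(proj(p,np.array([616.5,-162.9,30])+79.5*d(np.radians(14.3)+np.pi/4+a*np.pi/2))*1.5625-.0).round(0),
     "plate corner",(proj(p,np.array([s[0],s[1],s[2]-27.4])+56.57*d(g+np.pi/4+a*np.pi/2))*1.5625).round(0))
E
```

```text
time: 22.85
ee_pos: [617.7, -163.7, 77.7]
tool_rot: [-0.395, 3.115, -0.001]
wrist_force: [0.2, 1.1, -5.1]
opening: 25.3
grip_force: 70.6
shift [0.009 0.009 0.163] spin 0.0004 ee [ 617.8 -163.7   77.9] q6 -2.15
bolt [552. 497.] plate corner [541. 275.]
bolt [583. 208.] plate corner [273. 275.]
bolt [238. 207.] plate corner [291. 499.]
bolt [265. 496.] plate corner [522. 499.]
```

View pics/w6.png

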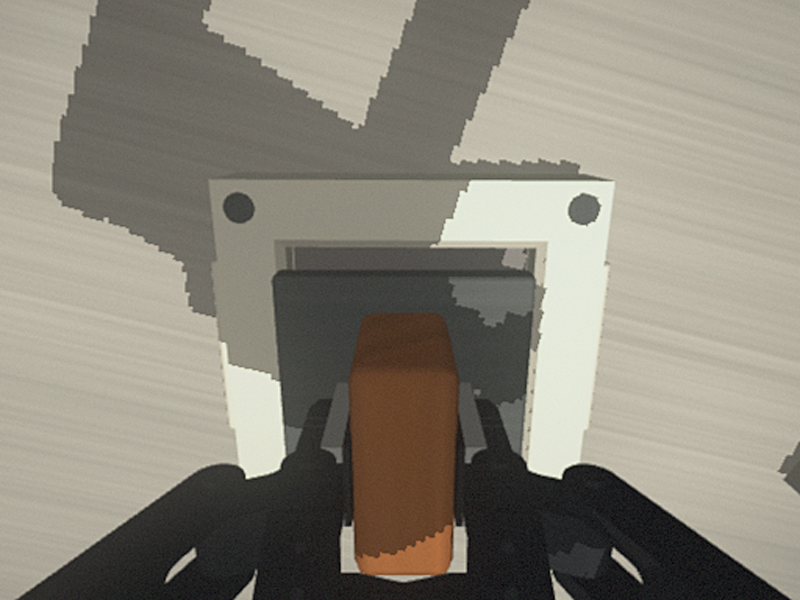

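Bolts are at (239,208) and (584,209), matching the map. The plate's front edge runs from 274 to 536, its centre about 2 mm left of the cavity's. I'll correct toward TCP (616.8,-161.9) and lower.

```bash
python3 -m creep '{"translation":[[0,0.011,0],[0,0.011,0.03],[0,0.011,0.06],[0,0.011,0.08],[0,0.011,0.08],[0,0.011,0.08]],"spin":[0,0,0,0,0,0]}'
python3 -c "
from h import *
move((616.8,-161.9,53.4),np.radians(104.3))"
```

```text
time: 23.65
ee_pos: [616.5, -161.9, 64.8]
tool_rot: [0.395, -3.117, -0.0]
wrist_force: [0.4, 0.6, -4.9]
opening: 25.1
grip_force: 70.7
shift [-0.002 -0.001  0.076] spin 0.0004 ee [ 616.5 -161.9   64.8] q6 -2.15
```

```bash
python3 -m creep '{"translation":[[-0.002,0,0.015],[-0.002,0,0.03],[-0.002,0,0.045],[-0.002,0,0.06],[-0.002,0,0.068],[-0.002,0,0.075],[-0.002,0,0.075],[-0.002,0,0.075]],"spin":[0,0,0,0,0,0,0,0]}'
```

```text
time: 24.65
ee_pos: [616.8, -161.8, 53.6]
tool_rot: [-0.395, 3.117, -0.0]
wrist_force: [-0.6, 0.1, -4.4]
opening: 25.0
grip_force: 70.8
```

```bash
python3 -m creep '{"translation":[[0,0,0.003],[0,0,0.006],[0,0,0.006],[0,0,0.006],[0,0,0.006]],"spin":[0,0,0,0,0]}'
```

```text
time: 25.28
ee_pos: [616.8, -161.8, 53.5]
tool_rot: [-0.395, 3.116, -0.0]
wrist_force: [-3.3, 0.6, 5.9]
opening: 25.3
grip_force: 72.1
```

Contact is at z = 53.5, which matches the cavity floor. I'll release and retreat.

```bash
python3 -m creep '{"translation":[[0,0,0],[0,0,0],[0,0,0],[0,0,0],[0,0,0]],"spin":[0,0,0,0,0]}' 1
python3 -m creep '{"translation":[[0,0,-0.2],[0,0,-0.5],[0,0,-0.8],[0,0,-1],[0,0,-1],[0,0,-1]],"spin":[0,0,0,0,0,0]}'
python3 - <<'E'
from h import *
a=capture("wrist")[60:300,100:420];b=capture("top")[140:260,170:350]
cv2.imwrite("pics/w7.png",np.vstack([cv2.resize(a,(400,300)),cv2.resize(b,(400,267))])[:,:,::-1])
E
```

```text
time: 25.9
ee_pos: [616.8, -161.8, 52.6]
tool_rot: [0.395, -3.117, 0.0]
wrist_force: [-0.4, -0.3, -0.2]
opening: 85.2
grip_force: 0.0
time: 26.65
ee_pos: [616.1, -161.6, 201.8]
tool_rot: [0.395, -3.115, -0.001]
wrist_force: [-0.5, -0.6, 0.1]
opening: 85.5
grip_force: 0.0
```

View pics/w7.png

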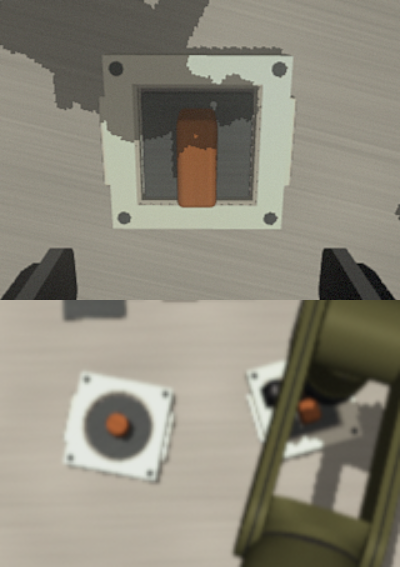

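The square plate lies square and sunk in its cavity (centre near (197,145)), and the round plate sits concentric in its own (118,425). The gripper is clear of everything.

```bash
python3 -c "
from cell import *
print(hand_in())"
```

```text
the job is handed in; nothing more can be done
None
```

I lowered the round plate, then the square plate, into their matching dies; the last pictures show both lying flat on the cavity floors. I handed the job in at about 27 s; it returned no verdict.

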